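Show the beginner how to make up the glaze, by pointing

ROBOT

A 6-joint arm with a two-finger parallel gripper is mounted at the origin on the work surface. World frame = base frame: x ahead of the robot, y to its left, z up, the work surface at z = 0. Lengths are in mm, angles in degrees, forces in N, time in s.
With the tool pointing down it reaches from about 300 to 875 mm from the base axis. Payload 6.4 kg.
Tool frame: the origin (TCP) lies midway between the tips of the shut fingers; the grasp point (between the pads) lies 19 mm behind it; z points along the fingers, y is the line along which they close (so a half turn about z gives the same grasp; the last joint's range is limited). The gripper opens to 85 mm and grips with 20 to 120 N. Pads are 22 mm wide; open, the fingers measure 114 mm over their backs; the gripper's body (76 mm by 85 mm) begins 54 mm behind the grasp point. The pads swing forward as they close: fully open they stand 13 mm farther back than shut.
Start: joints at [55.044, 10.359, 92.074, -0, 77.567, -11.82], TCP at [225.917, 528.775, 231.288] pointing down, gripper open.
Joint ranges: [-171.53, 171.53], [-51.25, 118.39], [17.06, 147.69], [-65.23, 245.23], [0, 150.52], [-178.68, 178.68]. Speed limits (degrees/s): [147.25, 147.25, 172.46, 180, 180, 180].

INTERFACE

Orientations are given as a 3x3 rotation matrix whose columns are the frame's x, y, z axes.
In Python, from plant import arm gives the robot as it stands.
- The arm moves only by the tool move_arm, never from a script. Its arguments are lists of equal length, an entry for each row: "gripper": the closure, from 0 (fully open) to 1 (shut); "translation": the shift along the tool's x, y, z in mm, a list of three; "roll": the turn about the tool's z in degrees. A call has exactly 8 rows; each row shifts and turns the commanded pose from where the row before left it, along the tool's axes as they then stand; what a row does not reach is not made up. A row lasts 1/12 s, in which the tool goes at most 41.7 mm and 7.16 degrees, less where a joint would pass 70% of its speed; a pose out of reach is approached as far as the arm can. A call with a gripper value outside its range is refused whole. The fingers move at their own pace and stop on an object; "force" is the grip in N (left out, the last holds). Time passes only in rows, so rows that do not move let the fingers close, or fill a call up. It gives the time, the measured TCP pose, the force, the opening and the grip force at its end, in the units of the state.
- arm.observe(): the state, without advancing time (a new reading comes with each control period).
- arm.snapshot(name): name is "scene" or "side" or "wrist"; returns a dict with "pixels" (420x560x3 uint8, red, green, blue), "camera_matrix" (3x3 intrinsics, pixels), "dist_coeffs" ([k1, k2, p1, p2, k3] as OpenCV has them; the pictures are not rectified), "R" (3x3) and "t" (3): a world point X has camera coordinates R X + t. Camera axes: x right, y down, z forward; pixel columns grow to the right and rows downward; lengths in mm; the calibration is good to about 2 mm. A picture is of the moment at which its call begins. There is no depth.
- arm.hand_in(): hands the job in; it is judged then, once.
Trained networks look in a picture, given as the dict that the camera call returned (one of the last four; its "shot" number tells which), for a name from the list of things; names that differ only in an ending like _2 or _b are one class to them, and where a whole thing is asked for, a point or a joint stands for the part that bears it (a point fixed in the world has none). Each returns a list of dicts, best first, with "conf" (0 to 1); they miss things now and then, are a little off and sometimes report something else, mostly with a low value. They report only what shows in the picture. A call takes as long as a camera call.
- arm.spot_in(picture, label): "centre" ([x, y, z] in mm, in world coordinates, good to about 4 mm: the middle of the surface that is visible of it).
- arm.silhouettes(picture, label): "region" (420x560 bool, what is visible of it).
- arm.place_of(picture, label): "centre" ([x, y, z] in mm, in world coordinates, good to about 4 mm: a listed point, or the origin of a listed thing).
The state is a dict: "time_s": time; "qpos": joint angles; "joint_velocities": joint speeds; "tau": joint torques, N m; "position": TCP position; "ee_rot": TCP orientation; "force": force on the tool from outside, world axes, zero at the start; "ft_torque": the same for the moment, N m; "finger_gap": finger opening in mm; "grasp_force": force on a finger pad.
Only numpy, scipy, OpenCV 4.12 (cv2) and the standard library are available. Lean on these libraries where they do the work, as an engineer would, in place of code of your own. Each camera call takes 0.05 s, during which the arm holds its last target. There are 200 camera calls.

TASK

Show the beginner at the painting table how to make up a glaze, by pointing: first at the squeeze bottle with the long pointed nozzle, then at the big mixing well of the palette (the largest of its rectangular wells) that the medium goes into, and last at the blade of the palette knife that it is stirred with. Each time bring the fingertips straight above the thing, a finger's breadth or two clear of it, and hold still there for about two seconds; finish still pointing at the blade. Touch nothing at all, and do not point at either of the other two bottles.

Things in the scene. Friction and masses are not known exactly. Their poses are not given: they have to be found in the camera images.
- nozzle_tip (a point): Tip of the nozzle bottle: a loose upright white squeeze bottle, 50 mm in diameter, 150 mm tall, with a black collar and on it a slender grey nozzle tapering to a 4 mm tip. The point is the tip, on the bottle's axis, 150 mm above the table. It stands on the left (+y) in any of the three bottle places. z up.
- screw_cap_top (a point): The top centre of another loose upright bottle, 60 mm in diameter and 125 mm tall, with a wide ribbed white screw cap 53 mm across. Leave it alone. Point on its axis, 125 mm above the table.
- flip_cap_top (a point): The top centre of the third loose upright bottle, the smallest: 42 mm in diameter and 110 mm tall, with a flat stubby grey flip-top cap 32 mm across. Leave it alone. Point on its axis, 110 mm above the table.
- mixing_well (a point): Big mixing well of the white porcelain palette, a loose slab 215 x 112 x 14 mm lying mid-table at any angle: six round wells along one long side, three rectangular along the other, 9 mm deep; two of 52 x 45 mm and, at one end, this one of 52 x 85. Point: the centre of its mouth, 14 mm above the table. x across the slab (52 mm), away from the round wells; y along it, towards the smaller ones; z up.
- knife_blade (a point): Middle of the blade's upper face, 2 mm above the table. The 209 mm palette knife lies loose on the right (-y) side by side with a flat and a round brush, in any order: wooden handle 16 mm thick, cranked shank, steel trowel-shaped blade 72 mm long, at most 22 wide. x from handle to blade tip (blade reaches 36 mm either way; handle lies towards the robot), y across the blade, z up.

How it is judged:
By the outcome, as a careful person would: the job done as asked, in the order asked, and still so for the second after the job is handed in, with the robot touching nothing.
It also fails if it takes over 58 s, if anything falls off the work surface, if the arm or the gripper's body presses on something with over 40 N, if the wrist force passes 120 N, or if a joint passes its speed limit or range.

## Working session

There is one attempt and no reset: what is moved stays moved. The work goes in short steps, Python scripts to look and compute and a tool call to move; the robot and the scene stay as the last step left them, time stands still between calls to the robot, and variables do not carry over. Pictures are saved under pics/ and viewed, at most 10 in all, crops included, and the job is handed in when it is done.

Besides the shell and the picture viewer there is one more tool, called after "Request:" as name(argument=value, ...), one argument or row to a line, values as JSON. move_arm: Moves the arm, as the interface text tells. Its arguments: {"type":"object","properties":{"gripper":{"type":"array"},"translation":{"type":"array"},"roll":{"type":"array"},"force":{"type":"number"}},"required":["gripper","translation","roll"]}

```bash
mkdir -p pics
python3 - <<'E'
from plant import arm
import cv2,numpy as np
s=arm.observe();print(s["time_s"],s["position"],np.round(s["ee_rot"],3).tolist(),s["finger_gap"])
for c in ["scene","side"]:
    p=arm.snapshot(c)
    cv2.imwrite(f"pics/{c}0.png",p["pixels"][:,:,::-1])
    for l in ["nozzle_tip","screw_cap_top","flip_cap_top","mixing_well","knife_blade"]:
        r=arm.place_of(p,l)
        for d in r[:2]:
            X=np.array(d["centre"],float)
            u=cv2.projectPoints(X[None],cv2.Rodrigues(np.array(p["R"]))[0],np.array(p["t"],float),np.array(p["camera_matrix"]),np.array(p["dist_coeffs"]))[0].ravel()
            print(c,l,np.round(X),round(d["conf"],2),np.round(u))
E
```

```text
0.0 [225.58211922 528.2864217  230.37324679] [[-0.92, 0.393, -0.001], [0.393, 0.92, -0.001], [0.0, -0.002, -1.0]] 85.28623743569798
scene nozzle_tip [443. 277. 150.] 0.94 [391. 178.]
scene screw_cap_top [550. 271. 131.] 0.58 [393. 215.]
scene flip_cap_top [528. 373. 111.] 0.66 [434. 216.]
scene mixing_well [574. -15.  12.] 0.91 [266. 254.]
scene knife_blade [ 511. -230.    2.] 0.61 [183. 235.]
side nozzle_tip [448. 273. 149.] 0.63 [224. 173.]
side screw_cap_top [548. 271. 122.] 0.89 [260. 175.]
side flip_cap_top [535. 374. 109.] 0.97 [241. 168.]
side mixing_well [571. -16.  14.] 0.81 [322. 260.]
side knife_blade [ 511. -226.    6.] 0.74 [352. 326.]
```

View pics/scene0.png

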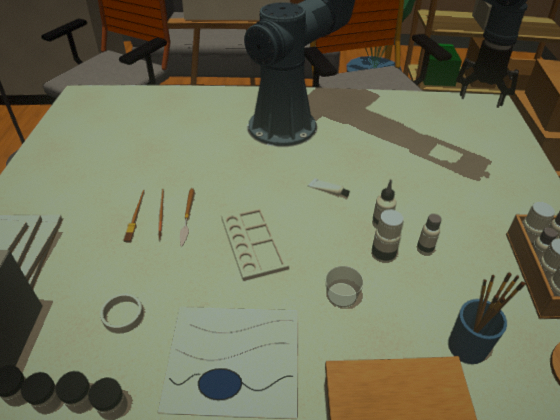

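View pics/side0.png

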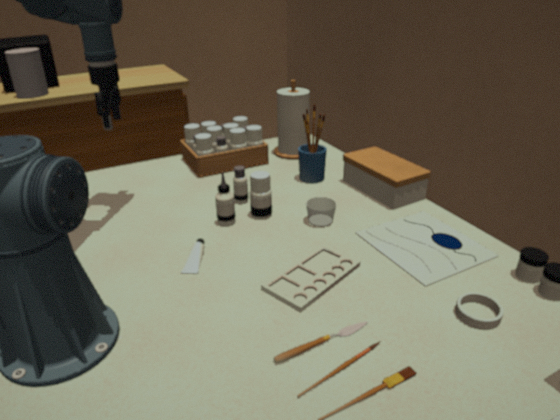

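The networks' points fit the pictures. Nozzle tip is at scene (391,178), the big well at (266,254), at the palette end away from the robot, and the blade at (183,235). The screw-cap and flip-top bottles are the two others, at (388,215) and (433,218). I'm moving towards the nozzle bottle at about z = 230 and shutting the fingers on the way.

Request:
move_arm(
  gripper=[1,1,1,1,1,1,1,1],
  translation=[
    [-8,-4,0],
    [-16,-8,0],
    [-24,-12,0],
    [-26,-12.5,0],
    [-26,-12.5,0],
    [-26,-12.5,0],
    [-26,-12.5,0],
    [-26,-12.5,0],
  ],
  roll=[0,0,0,0,0,0,0,0],
)

```text
time_s: 1.27
position: [356.6, 377.6, 231.5]
ee_rot: [[-0.92, 0.393, 0.0], [0.393, 0.92, -0.0], [-0.0, 0.0, -1.0]]
force: [0.1, 0.0, 0.7]
finger_gap: 0.0
grasp_force: 0.0
```

Request:
move_arm(
  gripper=[1,1,1,1,1,1,1,1],
  translation=[
    [-26,-12.5,0],
    [-26,-12.5,0],
    [-26,-12.5,0],
    [-20,-10,0],
    [-14,-7,0],
    [-8,-4,0],
    [-4,-2,0],
    [0,0,0],
  ],
  roll=[0,0,0,0,0,0,0,0],
)

```text
time_s: 1.93
position: [446.2, 274.3, 231.3]
ee_rot: [[-0.919, 0.394, -0.0], [0.394, 0.919, -0.0], [0.0, -0.0, -1.0]]
force: [0.1, 0.1, 0.3]
finger_gap: 0.0
grasp_force: 0.0
```

```bash
cat > look.py <<'E'
from plant import arm
import cv2,numpy as np
def proj(p,X): return cv2.projectPoints(np.array(X,float)[None],cv2.Rodrigues(np.array(p["R"]))[0],np.array(p["t"],float),np.array(p["camera_matrix"]),np.array(p["dist_coeffs"]))[0].ravel()
def look(labels,tag,cams):
    s=arm.observe();print(s["time_s"],np.round(s["position"],1),np.round(s["ee_rot"],3).tolist(),s["finger_gap"])
    for c in cams:
        p=arm.snapshot(c); im=p["pixels"][:,:,::-1].copy()
        for l in labels:
            for d in arm.place_of(p,l)[:1]:
                u=proj(p,d["centre"]);print(c,l,np.round(d["centre"],1),round(d["conf"],2),np.round(u))
                cv2.circle(im,tuple(int(v) for v in u),3,(0,0,255),1)
        u=proj(p,s["position"]);cv2.circle(im,tuple(int(v) for v in u),3,(255,0,0),1)
        cv2.imwrite(f"pics/{c}_{tag}.png",im)
E
python3 -c "
from look import *
look(['nozzle_tip','mixing_well','knife_blade'],'a',['wrist','scene','side'])"
```

```text
1.9333 [446.2 274.3 231.3] [[-0.919, 0.394, -0.0], [0.394, 0.919, -0.0], [0.0, -0.0, -1.0]] 0.0060762256108210875
wrist mixing_well [571.9 -10.1  11.6] 0.73 [146. 327.]
wrist knife_blade [ 515.4 -228.7   -1.7] 0.89 [ 23. 335.]
scene nozzle_tip [443.3 278.1 146.2] 0.7 [391. 179.]
scene mixing_well [577.6 -14.   11.4] 0.87 [267. 255.]
scene knife_blade [ 510.9 -229.5    1.4] 0.69 [183. 235.]
side nozzle_tip [446.5 277.2 145.5] 0.68 [223. 174.]
side mixing_well [568.3 -14.2  12.8] 0.57 [320. 260.]
side knife_blade [ 512.5 -225.8    2.8] 0.59 [352. 327.]
```

View pics/wrist_a.png

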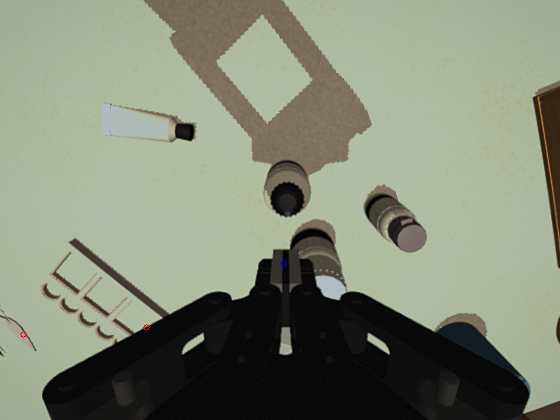

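The wrist view shows the nozzle bottle at (287,190), with the nozzle pointing down the picture to roughly (288,210). Next I'll check this against the estimate.

```bash
python3 -c "
from look import *
p=arm.snapshot('wrist');print(proj(p,[445,276.5,150]))
im=p['pixels'][150:230,240:340,::-1];cv2.imwrite('pics/crop.png',cv2.resize(np.clip(im*2.0,0,255).astype('uint8'),(600,480),interpolation=cv2.INTER_CUBIC))
for z in (0,10,-10): print(proj(p,[445+z,276.5,150]),proj(p,[445,276.5+z,150]))"
```

```text
[285.50597687 214.26590952]
[285.50597687 214.26590952] [285.50597687 214.26590952]
[290.25832104 224.88142226] [296.8816248  209.67618471]
[280.64112958 203.39834697] [274.24226087 218.80959502]
```

View pics/crop.png

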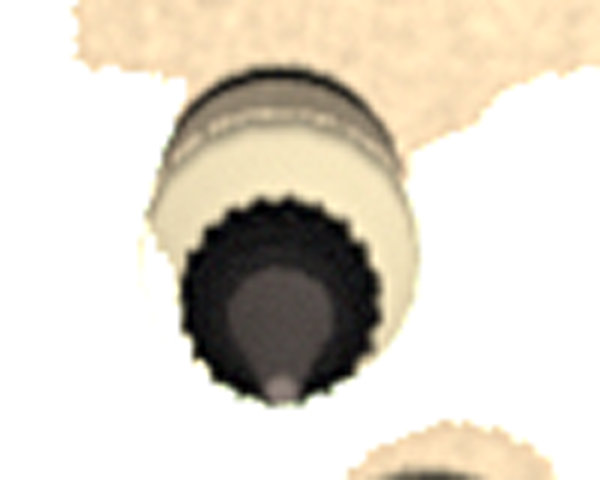

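The tip shows at wrist (287,215), against a predicted (285.5,214), so it is at about (446,277). I'm going down to z = 177 and holding there.

Request:
move_arm(
  gripper=[1,1,1,1,1,1,1,1],
  translation=[
    [1,2.5,4],
    [0,0,10],
    [0,0,12],
    [0,0,12],
    [0,0,8],
    [0,0,5],
    [0,0,3],
    [0,0,0],
  ],
  roll=[0,0,0,0,0,0,0,0],
)

```text
time_s: 3.25
position: [445.5, 277.4, 176.3]
ee_rot: [[-0.92, 0.393, -0.001], [0.393, 0.92, -0.001], [0.001, -0.001, -1.0]]
force: [-0.5, -0.1, 0.9]
finger_gap: -0.1
grasp_force: 0.0
```

Request:
move_arm(
  gripper=[1,1,1,1,1,1,1,1],
  translation=[
    [0,0,0],
    [0,0,0],
    [0,0,0],
    [0,0,0],
    [0,0,0],
    [0,0,0],
    [0,0,0],
    [0,0,0],
  ],
  roll=[0,0,0,0,0,0,0,0],
)

```text
time_s: 3.92
position: [445.9, 277.6, 177.4]
ee_rot: [[-0.92, 0.393, 0.0], [0.393, 0.92, 0.0], [-0.0, 0.0, -1.0]]
force: [0.2, -0.1, -0.5]
finger_gap: 0.1
grasp_force: 0.0
```

Request:
move_arm(
  gripper=[1,1,1,1,1,1,1,1],
  translation=[
    [0,0,0],
    [0,0,0],
    [0,0,0],
    [0,0,0],
    [0,0,0],
    [0,0,0],
    [0,0,0],
    [0,0,0],
  ],
  roll=[0,0,0,0,0,0,0,0],
)

```text
time_s: 4.58
position: [445.9, 277.6, 177.3]
ee_rot: [[-0.92, 0.393, -0.0], [0.393, 0.92, -0.0], [0.0, -0.0, -1.0]]
force: [0.7, 0.8, -0.2]
finger_gap: 0.3
grasp_force: 0.0
```

Request:
move_arm(
  gripper=[1,1,1,1,1,1,1,1],
  translation=[
    [0,0,0],
    [0,0,0],
    [0,0,0],
    [0,0,0],
    [0,0,0],
    [0,0,0],
    [0,0,0],
    [0,0,0],
  ],
  roll=[0,0,0,0,0,0,0,0],
)

```text
time_s: 5.25
position: [445.9, 277.7, 177.3]
ee_rot: [[-0.92, 0.393, 0.0], [0.393, 0.92, 0.0], [-0.0, 0.0, -1.0]]
force: [-0.7, -0.2, -0.2]
finger_gap: -0.0
grasp_force: 0.0
```

```bash
python3 -c "
from look import *
look([],'b',['scene','side'])
a=cv2.imread('pics/scene_b.png')[120:270,320:470];b=cv2.imread('pics/side_b.png')[100:250,160:310]
cv2.imwrite('pics/noz.png',cv2.resize(np.hstack([a,b]),(800,400),interpolation=cv2.INTER_CUBIC))"
```

```text
5.25 [445.9 277.7 177.3] [[-0.92, 0.393, 0.0], [0.393, 0.92, 0.0], [-0.0, 0.0, -1.0]] -0.0013255831531253386
```

View pics/noz.png

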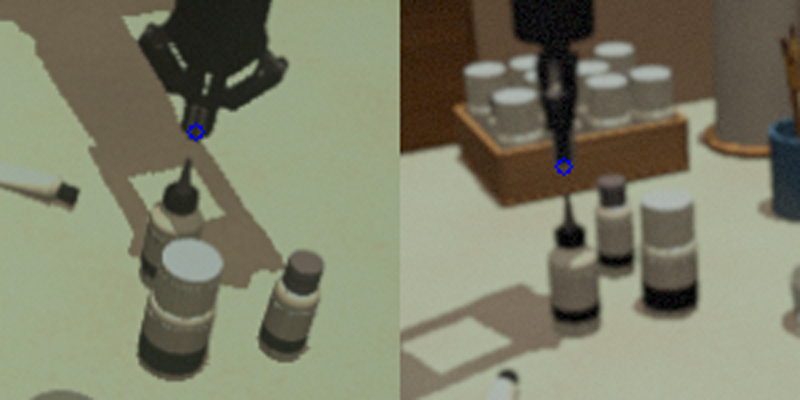

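The fingertips are right above the nozzle tip, at about 27 mm, and were held for over 2 s. On to the well.

Request:
move_arm(
  gripper=[1,1,1,1,1,1,1,1],
  translation=[
    [-6,-5.5,0],
    [-12,-11.5,0],
    [-17,-16,0],
    [-20,-19,0],
    [-20,-19,0],
    [-20,-19,0],
    [-20,-19,0],
    [-20,-19,0],
  ],
  roll=[0,0,0,0,0,0,0,0],
)

```text
time_s: 6.02
position: [520.2, 105.0, 177.4]
ee_rot: [[-0.92, 0.393, 0.0], [0.393, 0.92, -0.0], [-0.0, -0.0, -1.0]]
force: [0.4, 0.1, 0.5]
finger_gap: -0.3
grasp_force: 0.0
```

Request:
move_arm(
  gripper=[1,1,1,1,1,1,1,1],
  translation=[
    [-20,-19,10],
    [-20,-19,14],
    [-19,-18,16],
    [-15,-14,14],
    [-11,-10.5,10],
    [-7,-6.5,8],
    [-4,-3.5,5],
    [0,0,0],
  ],
  roll=[0,0,0,0,0,0,0,0],
)

```text
time_s: 6.68
position: [572.1, -14.9, 99.2]
ee_rot: [[-0.919, 0.394, -0.002], [0.394, 0.919, 0.0], [0.002, -0.0, -1.0]]
force: [-0.6, 0.4, -0.8]
finger_gap: -0.2
grasp_force: 0.0
```

```bash
python3 -c "
from look import *
look(['mixing_well','knife_blade'],'c',['wrist','scene','side'])"
```

```text
6.6833 [572.1 -14.9  99.2] [[-0.919, 0.394, -0.002], [0.394, 0.919, 0.0], [0.002, -0.0, -1.0]] -0.18552486020297845
wrist mixing_well [570.7 -12.3  12.6] 0.61 [287. 211.]
scene mixing_well [575.9 -13.4  10.4] 0.58 [267. 255.]
scene knife_blade [ 512.2 -228.3    1.2] 0.58 [184. 235.]
side mixing_well [569.3 -12.8  11.9] 0.84 [320. 260.]
side knife_blade [ 510.  -224.7    8.3] 0.84 [351. 325.]
```

View pics/wrist_c.png

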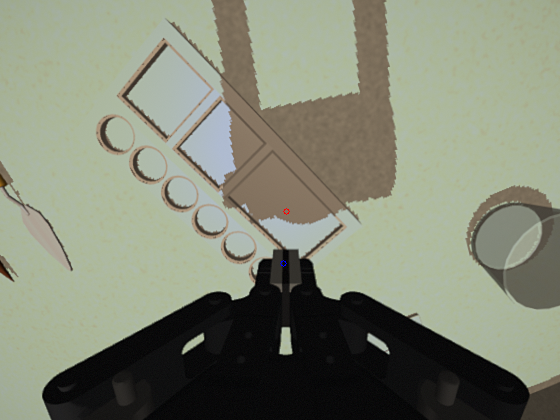

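The big well's corners in the wrist view are about (272,152), (223,195) and (345,225), so its centre is near (284,210). The network's mark is at (287,211), so they agree. I'm lowering to z = 40 and holding.

Request:
move_arm(
  gripper=[1,1,1,1,1,1,1,1],
  translation=[
    [0.5,1,5],
    [0,0,11],
    [0,0,13],
    [0,0,12],
    [0,0,9],
    [0,0,6],
    [0,0,3],
    [0,0,0],
  ],
  roll=[0,0,0,0,0,0,0,0],
)

```text
time_s: 7.8
position: [571.8, -12.9, 40.1]
ee_rot: [[-0.92, 0.393, -0.002], [0.393, 0.92, 0.0], [0.002, -0.0, -1.0]]
force: [-0.7, 0.2, 0.3]
finger_gap: -0.0
grasp_force: 0.0
```

Request:
move_arm(
  gripper=[1,1,1,1,1,1,1,1],
  translation=[
    [0,0,0],
    [0,0,0],
    [0,0,0],
    [0,0,0],
    [0,0,0],
    [0,0,0],
    [0,0,0],
    [0,0,0],
  ],
  roll=[0,0,0,0,0,0,0,0],
)

```text
time_s: 8.47
position: [572.5, -12.9, 41.4]
ee_rot: [[-0.92, 0.393, 0.0], [0.393, 0.92, -0.0], [-0.0, 0.0, -1.0]]
force: [-0.3, 0.2, -0.6]
finger_gap: -0.4
grasp_force: 0.0
```

Request:
move_arm(
  gripper=[1,1,1,1,1,1,1,1],
  translation=[
    [0,0,0],
    [0,0,0],
    [0,0,0],
    [0,0,0],
    [0,0,0],
    [0,0,0],
    [0,0,0],
    [0,0,0],
  ],
  roll=[0,0,0,0,0,0,0,0],
)

```text
time_s: 9.13
position: [572.4, -13.0, 41.3]
ee_rot: [[-0.92, 0.393, -0.0], [0.393, 0.92, -0.0], [0.0, -0.0, -1.0]]
force: [0.4, -0.4, -0.2]
finger_gap: -0.4
grasp_force: 0.0
```

Request:
move_arm(
  gripper=[1,1,1,1,1,1,1,1],
  translation=[
    [0,0,0],
    [0,0,0],
    [0,0,0],
    [0,0,0],
    [0,0,0],
    [0,0,0],
    [0,0,0],
    [0,0,0],
  ],
  roll=[0,0,0,0,0,0,0,0],
)

```text
time_s: 9.8
position: [572.4, -12.9, 41.3]
ee_rot: [[-0.92, 0.393, -0.0], [0.393, 0.92, 0.0], [0.0, -0.0, -1.0]]
force: [-0.6, -0.2, -0.4]
finger_gap: 0.1
grasp_force: 0.0
```

Request:
move_arm(
  gripper=[1,1,1,1,1,1,1,1],
  translation=[
    [0,0,0],
    [0,0,0],
    [0,0,-15],
    [-0.5,-5,-20],
    [-2,-15,-15],
    [-3,-22,0],
    [-3,-26,0],
    [-3.5,-26,0],
  ],
  roll=[0,0,0,0,0,0,0,0],
)

```text
time_s: 10.47
position: [546.5, -104.7, 91.9]
ee_rot: [[-0.92, 0.392, 0.001], [0.392, 0.92, -0.0], [-0.001, 0.0, -1.0]]
force: [0.5, -0.1, -0.0]
finger_gap: -0.1
grasp_force: 0.0
```

Request:
move_arm(
  gripper=[1,1,1,1,1,1,1,1],
  translation=[
    [-3.5,-26,0],
    [-3.5,-26,0],
    [-3,-25,0],
    [-2.5,-20,0],
    [-2,-15,0],
    [-1.5,-10,0],
    [-0.5,-6,0],
    [0,0,0],
  ],
  roll=[0,0,0,0,0,0,0,0],
)

```text
time_s: 11.13
position: [511.2, -229.1, 91.3]
ee_rot: [[-0.919, 0.394, 0.0], [0.394, 0.919, -0.0], [-0.0, -0.0, -1.0]]
force: [0.3, 0.4, 0.6]
finger_gap: 0.0
grasp_force: 0.0
```

```bash
python3 -c "
from look import *
look(['knife_blade'],'d',['wrist'])"
```

```text
11.1333 [ 511.2 -229.1   91.3] [[-0.919, 0.394, 0.0], [0.394, 0.919, -0.0], [-0.0, -0.0, -1.0]] 0.01487984249794119
wrist knife_blade [ 5.085e+02 -2.285e+02  1.000e-01] 0.96 [284. 209.]
```

View pics/wrist_d.png

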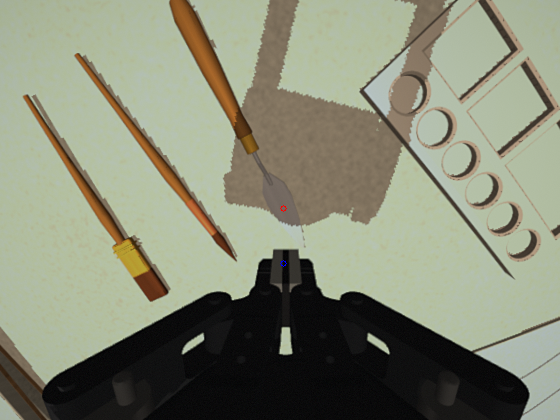

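The blade runs from (264,172) to (305,247) in the wrist view, so its middle is (284,209), right on the network's mark. I'm going down to z ≈ 29 and holding.

Request:
move_arm(
  gripper=[1,1,1,1,1,1,1,1],
  translation=[
    [1.5,0,5],
    [0,0,11],
    [0,0,13],
    [0,0,13],
    [0,0,10],
    [0,0,6],
    [0,0,4],
    [0,0,0],
  ],
  roll=[0,0,0,0,0,0,0,0],
)

```text
time_s: 11.9
position: [509.5, -227.2, 28.1]
ee_rot: [[-0.92, 0.393, -0.002], [0.393, 0.92, 0.001], [0.002, 0.0, -1.0]]
force: [0.2, 0.9, 0.1]
finger_gap: 0.0
grasp_force: 0.0
```

Request:
move_arm(
  gripper=[1,1,1,1,1,1,1,1],
  translation=[
    [0,0,0],
    [0,0,0],
    [0,0,0],
    [0,0,0],
    [0,0,0],
    [0,0,0],
    [0,0,0],
    [0,0,0],
  ],
  roll=[0,0,0,0,0,0,0,0],
)

```text
time_s: 12.57
position: [510.1, -227.7, 29.4]
ee_rot: [[-0.92, 0.393, 0.0], [0.393, 0.92, -0.0], [-0.0, -0.0, -1.0]]
force: [-0.3, 0.1, 1.2]
finger_gap: 0.2
grasp_force: 0.0
```

Request:
move_arm(
  gripper=[1,1,1,1,1,1,1,1],
  translation=[
    [0,0,0],
    [0,0,0],
    [0,0,0],
    [0,0,0],
    [0,0,0],
    [0,0,0],
    [0,0,0],
    [0,0,0],
  ],
  roll=[0,0,0,0,0,0,0,0],
)

```text
time_s: 13.23
position: [510.0, -227.7, 29.3]
ee_rot: [[-0.92, 0.393, -0.0], [0.393, 0.92, 0.0], [0.0, -0.0, -1.0]]
force: [-0.1, -0.1, -1.6]
finger_gap: 0.0
grasp_force: 0.0
```

Request:
move_arm(
  gripper=[1,1,1,1,1,1,1,1],
  translation=[
    [0,0,0],
    [0,0,0],
    [0,0,0],
    [0,0,0],
    [0,0,0],
    [0,0,0],
    [0,0,0],
    [0,0,0],
  ],
  roll=[0,0,0,0,0,0,0,0],
)

```text
time_s: 13.9
position: [510.0, -227.7, 29.3]
ee_rot: [[-0.92, 0.393, 0.0], [0.393, 0.92, -0.0], [-0.0, 0.0, -1.0]]
force: [-0.8, 0.1, -0.4]
finger_gap: 0.1
grasp_force: 0.0
```

Request:
move_arm(
  gripper=[1,1,1,1,1,1,1,1],
  translation=[
    [0,0,0],
    [0,0,0],
    [0,0,0],
    [0,0,0],
    [0,0,0],
    [0,0,0],
    [0,0,0],
    [0,0,0],
  ],
  roll=[0,0,0,0,0,0,0,0],
)

```text
time_s: 14.57
position: [510.0, -227.7, 29.3]
ee_rot: [[-0.92, 0.393, -0.0], [0.393, 0.92, -0.0], [0.0, -0.0, -1.0]]
force: [-0.9, -0.8, 0.1]
finger_gap: -0.2
grasp_force: 0.0
```

```bash
python3 -c "
from look import *
look([],'e',['side'])
print(arm.hand_in())"
```

```text
14.5667 [ 510.  -227.7   29.3] [[-0.92, 0.393, -0.0], [0.393, 0.92, -0.0], [0.0, -0.0, -1.0]] -0.18066575251967865
the job is handed in; nothing more can be done
None
```

The arm pointed at the nozzle tip, the big mixing well and the knife blade in that order, holding each for at least 2 s at about 27 mm clear by my measurements; no contact showed in the force readings, and the job was handed in at about 15 s, still pointing at the blade.

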